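# Swing the reading lamp over the open book

### The arm

A 7-joint arm with a two-finger parallel gripper is mounted at the origin on the work surface. World frame = base frame: x ahead of the robot, y to its left, z up, the work surface at z = 0. Lengths are in m, angles in rad, forces in N, time in s.
With the tool pointing down it reaches from about 0.4 to 0.85 m from the base axis. Payload 10.4 kg.
Tool frame: the origin (TCP) lies on the centre line of the jaws, within the pads' length; the fingertips stand 11 mm ahead of it and the grasp point (between the pads) lies 8 mm behind it (tip_reach is the distance from the TCP to the fingertips, in m); z points along the fingers, y is the line along which they close (so a half turn about z gives the same grasp; the last joint's range is limited). The gripper opens to 85 mm and grips with 20 to 120 N. Pads are 22 mm wide; open, the fingers measure 114 mm over their backs; the gripper's body (76 mm by 85 mm) begins 54 mm behind the grasp point. The pads swing forward as they close: fully open they stand 13 mm farther back than shut.
Start: joints at [-1.349, 0.332, -0.065, 1.46, 0.022, 1.35, -0.088], TCP at [0.151, 0.606, 0.242] pointing down, gripper open.
Joint ranges: [-2.6, 2.6], [-0.5, 2.12], [-1.47, 1.34], [0.16, 2.42], [-1.27, 4.41], [0.06, 2.06], [-2.6, 2.6]. Speed limits (rad/s): [2.22, 2.22, 2.79, 2.79, 3.14, 3.14, 3.14].

### API

Orientations are given as a unit quaternion [x, y, z, w].
In Python, from workcell import get_obs, camera, hand_in, tip_reach gives the robot as it stands. The module is installed in compiled form; this text tells all that it offers.
- The arm moves only by the tool move_arm, never from a script. Its argument "plan" is a list of rows, each an object with "delta_pos": the shift along the tool's x, y, z in normalised numbers (1 is 0.6 m), a list of three; "turn": the turn, a rotation vector about the tool's x, y, z in parts of the range, where 1.0 means 360 degrees, a list of three; "fingers": the closure, from 0 (fully open) to 1 (shut). A call has 1 to 12 rows; each row is the pose to reach, as a shift and turn from the pose commanded when the call began, along the tool's axes at that moment; what a row does not reach only later rows make up. A row lasts 1/8 s, in which the tool goes at most 62.5 mm and 10.7 degrees, less where a joint would pass 70% of its speed; a pose out of reach is approached as far as the arm can. A call with a gripper value outside its range is refused whole. The fingers move at their own pace and stop on an object; "force" is the grip in N (left out, the last holds). Time passes only in rows, so rows that repeat a pose let the fingers close. It gives the time, the measured TCP pose, the force, the opening and the grip force at its end, in the units of the state.
- get_obs(): the state, without advancing time (a new reading comes with each control period).
- camera(name): name is "scene" or "top" or "wrist"; returns a dict with "color" (420x560x3 uint8, red, green, blue), "range_z" (420x560 float32, m along the optical axis (not along the pixel's ray), 0 where there is no reading), "fx", "fy", "cx", "cy" (pixels), "R" (3x3) and "t" (3): a world point X has camera coordinates R X + t; the wrist camera has in their place "tool_from_camera" (4x4, takes a point from camera to tool coordinates, whose origin is the TCP and whose axes are the flange's). Camera axes: x right, y down, z forward; pixel columns grow to the right and rows downward; lengths in m; the calibration is good to about 2 mm. A picture is of the moment at which its call begins: read the wrist's pose just before it.
- hand_in(): hands the job in; it is judged then, once.
The state is a dict: "clock": time; "joint_pos": joint angles; "joint_velocities": joint speeds; "tau": joint torques, N m; "position": TCP position; "ee_rot": TCP orientation; "ft_force": force on the tool from outside, world axes, zero at the start; "torque": the same for the moment, N m; "grip_width": opening from 0.0 (shut) to 1.0 (fully open); "grasp_force": force on a finger pad.
Only numpy, scipy, OpenCV 4.12 (cv2) and the standard library are available. Lean on these libraries where they do the work, as an engineer would, in place of code of your own. Each camera call takes 0.05 s, during which the arm holds its last target. There are 200 camera calls.

### The job

Bring the reading lamp over the open book: with one fingertip gently push its swing arm round until the middle of the light bar hangs above the fold of the book, and push the bar round on its pivot until it lies straight across both pages, square to the fold. Do not grip the lamp or pull at it: its foot stays standing where it is, and the book and everything else on the desk are left where they are. Finish with the hand clear.

Things in the scene. Friction and masses are not known exactly. Their poses are not given: they have to be found in the camera images.
- lamp: the brass reading lamp's free-standing foot and post, about 4 kg, not fixed to the desk. Round foot 170 mm in diameter, 24 mm high; vertical post 18 mm in diameter up to 300 mm above the desk. Origin: on the post's axis, at desk height; its z axis is up, its x points away from the robot. The black button on the foot is not used.
- swing_arm (a joint): angle (rad) of the level brass swing arm about the post's axis. At 0 it points along the lamp's -x (towards the robot); it grows counter-clockwise seen from above (the free end then moves towards -y). Range -1.4 to 1.4. Friction holds it wherever it is left; it takes 0.4 N m to turn (2 N at 200 mm from the post).
- swing_arm_mid (a point): a point in the middle of the swing arm's section, 200 mm from the post's axis; x axis back along the arm to the post, z up. The arm is straight, 14 mm wide, 20 mm high (305 to 325 mm above the desk), 290 mm from the post's axis to the bar's pivot, with round hubs 34 mm (post) and 30 mm (pivot) in diameter; black caps on the hubs reach 338 mm
- light_bar (a joint): angle (rad) of the light bar about its vertical pivot under the free end of the arm. At 0 the bar lies along the arm; it grows counter-clockwise seen from above. Range -2.8 to 2.8; either end may come to either side. Light friction holds it: 0.05 N m to turn it (0.4 N at 130 mm from the pivot), far less than turns the arm.
- bar_mid (a point): middle of the light bar, which is also its pivot point, 283 mm above the desk. x runs along the bar, y across it, z up. The bar is straight, grey aluminium with black ends, 330 mm long, 34 mm wide, 14 mm thick (276 to 290 mm above the desk), the white light strip underneath; 15 mm of free space lies between its top and the arm's underside.
- book: the open book lying flat, dark red cover 206 mm along the fold by 266 mm across, 20 mm high, cream pages, a red ribbon along the fold. Origin: under the middle of the fold, at desk height. Its x axis runs along the fold, its y axis straight across both pages, z up. It lies left or right of the lamp.
- folio: a closed dark green document folio with a black band, 200 by 255 mm, 18 mm high, on the other side; leave it. Origin: centre of its underside.
- mug: blue mug, 80 mm in diameter, 95 mm high; leave it. Origin: centre of its underside.
- pen_cup: dark steel pen cup, 72 mm in diameter, 100 mm high, pens up to 165 mm; leave it. Origin: centre of its underside.
- stapler: red and black stapler, 135 mm long, 55 mm high; leave it. Origin: centre of its underside.
- mouse: white computer mouse, 104 by 60 mm, 28 mm high; leave it. Origin: centre of its underside.
- glasses_case: tan glasses case, 160 by 56 mm, 34 mm high; leave it. Origin: centre of its underside.
- paperweight: green glass paperweight, 76 mm in diameter, 44 mm high; leave it. Origin: centre of its underside.

How it is judged:
By the outcome, as a careful person would: the job done as asked, in the order asked, and still so for the second after the job is handed in, with the robot touching nothing.
It also fails if it takes over 58 s, if anything falls off the work surface, if the arm or the gripper's body presses on something with over 40 N, if the wrist force passes 120 N, or if a joint passes its speed limit or range.

## Working session

There is one attempt and no reset: what is moved stays moved. The work goes in short steps, Python scripts to look and compute and a tool call to move; the robot and the scene stay as the last step left them, time stands still between calls to the robot, and variables do not carry over. Pictures are saved under pics/ and viewed, at most 10 in all, crops included, and the job is handed in when it is done.

Besides the shell and the picture viewer there is one more tool, called after ">>>" by a JSON object that holds its "name" and its "arguments". move_arm: Moves the arm, as the interface text tells. Its arguments: {"type":"object","properties":{"plan":{"type":"array","items":{"type":"object","properties":{"delta_pos":{"type":"array","items":{"type":"number"}},"turn":{"type":"array","items":{"type":"number"}},"fingers":{"type":"number"}}}},"force":{"type":"number"}},"required":["plan"]}

```bash
mkdir -p pics
python3 - <<'E'
from workcell import get_obs,camera,tip_reach
import cv2,numpy as np
print(tip_reach,get_obs())
for n in("top","scene"):
    c=camera(n);cv2.imwrite(f"pics/{n}0.png",c["color"][:,:,::-1]);np.savez(f"{n}0.npz",**c)
    print(n,c["fx"],c["cx"],c["cy"],c["R"],c["t"])
E
```

```text
0.011 {'clock': 0.0, 'joint_pos': array([-1.34857036,  0.33285798, -0.06468964,  1.46094173,  0.02158602,
        1.3499204 , -0.08847662]), 'joint_velocities': array([ 4.84090431e-05, -1.04979197e-03,  8.70390114e-04, -1.04826790e-03,
        1.17047991e-03, -1.02974103e-03,  9.13056712e-04]), 'tau': array([ 1.16781390e-03, -6.25451231e+01,  4.95718885e-02, -3.91599441e+01,
        1.60446513e-02,  9.78395547e-03, -5.85903490e-05]), 'position': array([0.15140998, 0.60600424, 0.24152438]), 'ee_rot': array([ 1.22091814e-01,  9.92518552e-01, -7.13893361e-04, -5.88145396e-05]), 'ft_force': array([0.21820204, 0.61642624, 0.96438909]), 'torque': array([-0.01916296,  0.02204921, -0.01108404]), 'grasp_force': 0.0, 'grip_width': 0.9997204487453277}
top 441.706775361296 277.08897591897886 211.10478212607333 [[ 0.02796201 -0.9992232  -0.02776903]
 [-0.98633648 -0.02306818 -0.16312022]
 [ 0.16235293  0.03195078 -0.98621533]] [0.03773943 0.58482115 1.28922322]
scene 532.0746201184837 286.4651830915803 205.20444868186055 [[-0.45802709  0.88889675  0.00858732]
 [ 0.62744764  0.3301215  -0.70521575]
 [-0.62969885 -0.31761983 -0.70894076]] [ 0.24023423 -0.20411828  2.35176783]
```

View pics/top0.png

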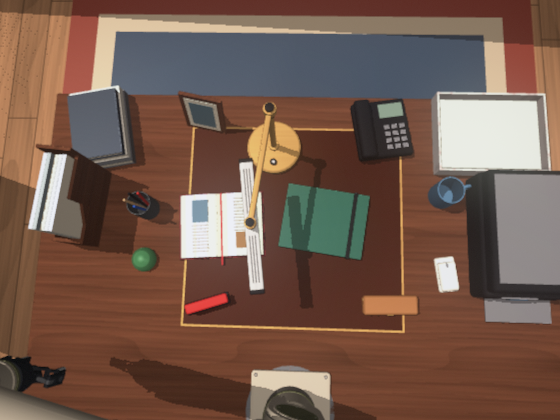

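View pics/scene0.png

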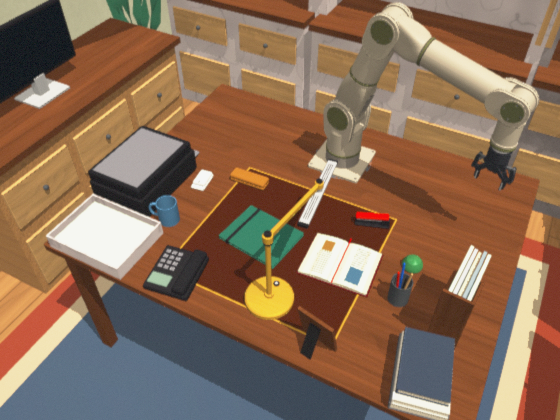

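Top view: lamp post cap at about (269,108), arm pivot cap (250,223), bar from (247,165) to (257,290). The book is to the left (world +y), with its fold/ribbon running about (221,195) to (222,262); folio is to the right. The arm must swing towards +y (clockwise).

```bash
cat > h.py <<'E'
import numpy as np,cv2
from workcell import camera,get_obs
def cloud(c):
    z=c["range_z"].astype(float);v,u=np.indices(z.shape)
    P=np.stack([(u-c["cx"])/c["fx"]*z,(v-c["cy"])/c["fy"]*z,z],-1)
    W=(P-c["t"])@c["R"]; W[z==0]=np.nan
    return W
def ray(c,u,v,h):
    d=np.stack([(np.asarray(u)-c["cx"])/c["fx"],(np.asarray(v)-c["cy"])/c["fy"],np.ones(np.shape(u))],-1)@c["R"]
    o=-c["R"].T@c["t"]; return o+d*((h-o[2])/d[...,2])[...,None]
def lamp(c,roi=(0.25,0.95,-0.35,0.45)):
    W=cloud(c);X,Y,Z=np.moveaxis(W,-1,0);hsv=cv2.cvtColor(c["color"],cv2.COLOR_RGB2HSV)
    r=(X>roi[0])&(X<roi[1])&(Y>roi[2])&(Y<roi[3])
    out={}
    for k,lo,hi in(("arm",.31,.345),("bar",.272,.30)):
        m=r&(Z>lo)&(Z<hi)
        if k=="bar": m&=hsv[...,1]<70
        if k=="arm": m&=(hsv[...,1]>70)|(hsv[...,2]<70)
        n,l,s,_=cv2.connectedComponentsWithStats(m.astype(np.uint8))
        for i in range(1,n):
            if s[i,4]<25 : m[l==i]=False
        v,u=np.nonzero(m)
        p=np.float32(ray(c,u,v,.29)[:,:2]) if k=="bar" else np.float32(W[m][:,:2])
        out[k]=(m,p,cv2.minAreaRect(p))
    return out
E
python3 - <<'E'
from h import *
for n in("top","scene"):
    c=dict(np.load(f"{n}0.npz"));L=lamp(c);W=cloud(c)
    for k in L:
        print(n,k,len(L[k][1]),L[k][2],W[L[k][0]][:,2].mean()); print(cv2.boxPoints(L[k][2]).round(3).tolist())
    hsv=cv2.cvtColor(c["color"],cv2.COLOR_RGB2HSV)
    # ribbon
    H,S,V=np.moveaxis(hsv,-1,0).astype(int);X,Y,Z=np.moveaxis(W,-1,0)
    box=(X>.35)&(X<.7)&(Y>0.0)&(Y<.4)
    red=((H<8)|(H>172))&(S>140)&(V>110)&box&(Z>.008)&(Z<.035)&(X>.44)
    k,l,s,_=cv2.connectedComponentsWithStats(red.astype(np.uint8));
    for i in range(1,k):
        if s[i,4]>25:
            v,u=np.nonzero(l==i);p=ray(c,u,v,.02)[:,:2];print("red",s[i],cv2.fitLine(np.float32(p),2,0,.01,.01).ravel().round(4),p.min(0),p.max(0))
    pg=(S<90)&(V>130)&box&(Z>.008)&(Z<.035)&(X>.4)
    pg=cv2.morphologyEx(pg.astype(np.uint8),cv2.MORPH_OPEN,np.ones((3,3)))
    v,u=np.nonzero(pg);p=np.float32(ray(c,u,v,.02)[:,:2]);R=cv2.minAreaRect(p);print("pages",R,cv2.boxPoints(R).round(3).tolist())
    # black caps
    cap=(V<70)&(Z>.325)&(Z<.35)&(X>.3)&(X<1)&(abs(Y)<.3)
    k,l,s,ce=cv2.connectedComponentsWithStats(cap.astype(np.uint8))
    for i in range(1,k):
        if s[i,4]>8:print("cap",s[i,4],ce[i],ray(c,*ce[i],.338).round(4))
E
```

```text
top arm 842 ((0.6539082527160645, 0.08771738409996033), (0.03316337242722511, 0.3197360038757324), 82.86624908447266) 0.3259791179490311
[[0.49300000071525574, 0.09099999815225601], [0.8100000023841858, 0.050999999046325684], [0.8149999976158142, 0.08399999886751175], [0.4970000088214874, 0.12399999797344208]]
top bar 1562 ((0.5097289085388184, 0.10776601731777191), (0.3365994691848755, 0.034772906452417374), 7.100841999053955) 0.29026234457367445
[[0.3409999907016754, 0.10400000214576721], [0.3449999988079071, 0.07000000029802322], [0.6790000200271606, 0.11100000143051147], [0.675000011920929, 0.1459999978542328]]
pages ((0.5425434112548828, 0.22446772456169128), (0.19658076763153076, 0.2519371807575226), 3.978602886199951) [[0.4359999895095825, 0.34299999475479126], [0.453000009059906, 0.09200000017881393], [0.6489999890327454, 0.10599999874830246], [0.6320000290870667, 0.3569999933242798]]
cap 53 [268.86792453 106.9245283 ] [0.7954 0.0709 0.338 ]
scene arm 532 ((0.6585601568222046, 0.09075231105089188), (0.03529719263315201, 0.3201196789741516), 82.70960998535156) 0.32315602523065
[... 190 characters left out ...]
 ((0.5143489241600037, 0.11402589827775955), (0.3451719284057617, 0.03780505806207657), 7.265805721282959) 0.28839276199092073
[[0.3409999907016754, 0.11100000143051147], [0.34599998593330383, 0.0729999989271164], [0.6880000233650208, 0.11699999868869781], [0.6830000281333923, 0.1550000011920929]]
pages ((0.5502249598503113, 0.23062103986740112), (0.20573651790618896, 0.25219273567199707), 4.775762557983398) [[0.43700000643730164, 0.3479999899864197], [0.4580000042915344, 0.09600000083446503], [0.6629999876022339, 0.11400000005960464], [0.6420000195503235, 0.36500000953674316]]
cap 14 [318.78571429 180.64285714] [0.5172 0.1126 0.338 ]
cap 27 [267.07407407 233.22222222] [0.7996 0.0735 0.338 ]
```

Units first: shifts go in shares of 0.6 m and turns go in shares of 360 degrees. So -0.566 m is -0.9433, -0.442 m is -0.7367.

>>> {"name": "move_arm", "arguments": {"plan": [{"delta_pos":[0,0,-0.1],"fingers":1},{"delta_pos":[0,0,-0.2],"fingers":1},{"delta_pos":[0,0,-0.3],"fingers":1},{"delta_pos":[-0.1,-0.075,-0.35],"fingers":1},{"delta_pos":[-0.9433,-0.7367,-0.35],"fingers":1},{"delta_pos":[-0.9433,-0.7367,-0.35],"fingers":1},{"delta_pos":[-0.9433,-0.7367,-0.35],"fingers":1},{"delta_pos":[-0.9433,-0.7367,-0.35],"fingers":1},{"delta_pos":[-0.9433,-0.7367,-0.35],"fingers":1},{"delta_pos":[-0.9433,-0.7367,-0.35],"fingers":1},{"delta_pos":[-0.9433,-0.7367,-0.35],"fingers":1},{"delta_pos":[-0.9433,-0.7367,-0.35],"fingers":1}]}}

```text
validation failed for argument at $.pl...
```

Run:
```python
from h import *
from scipy.spatial.transform import Rotation as Ro
o=get_obs();print(o["clock"],o["position"],Ro.from_quat(o["ee_rot"]).as_matrix().round(4).tolist(),o["joint_pos"].round(2))
c=dict(np.load("top0.npz"));W=cloud(c);X,Y,Z=np.moveaxis(W,-1,0);a=c["color"].astype(int)
m=(a[...,0]-a[...,1]>50)&(a[...,0]-a[...,2]>50)&(Z>.008)&(Z<.04)&(X>.4)&(X<.66)&(Y>.18)&(Y<.27)
v,u=np.nonzero(m);p=ray(c,u,v,.02)[:,:2];k=abs(p[:,1]-.2245-.07*(p[:,0]-.5425))<.02;p=p[k];print(len(p),p.min(0),p.max(0),cv2.fitLine(np.float32(p),cv2.DIST_HUBER,0,.001,.001).ravel())
```

```text
0.1 [0.15140715 0.6060423  0.24160217] [[-0.9702, 0.2424, -0.0002], [0.2424, 0.9702, -0.0013], [-0.0001, -0.0013, -1.0]] [-1.35  0.33 -0.06  1.46  0.02  1.35 -0.09]
101 [0.42126735 0.21380101] [0.64161049 0.23365306] [0.99689883 0.07869358 0.5386229  0.2256623 ]
```

In the tool's units: -0.566 m is -0.9433, -0.18 m is -0.3.

>>> {"name": "move_arm", "arguments": {"plan": [{"delta_pos":[0,0,-0.1],"turn":[0,0,0],"fingers":1.0},{"delta_pos":[0,0,-0.2],"turn":[0,0,0],"fingers":1.0},{"delta_pos":[0,0,-0.3],"turn":[0,0,0],"fingers":1.0},{"delta_pos":[-0.1,-0.075,-0.35],"turn":[0,0,0],"fingers":1.0},{"delta_pos":[-0.9433,-0.7367,-0.35],"turn":[0,0,0],"fingers":1.0},{"delta_pos":[-0.9433,-0.7367,-0.35],"turn":[0,0,0],"fingers":1.0},{"delta_pos":[-0.9433,-0.7367,-0.35],"turn":[0,0,0],"fingers":1.0},{"delta_pos":[-0.9433,-0.7367,-0.35],"turn":[0,0,0],"fingers":1.0}]}}

```text
clock: 1.1
position: [0.3425, 0.3621, 0.4479]
ee_rot: [0.122, 0.993, -0.0, -0.0]
ft_force: [1.2, 0.8, -0.2]
grip_width: -0.003
grasp_force: 0.0
```

In the tool's units: -0.32 m is -0.5333, -0.252 m is -0.42.

>>> {"name": "move_arm", "arguments": {"plan": [{"delta_pos":[-0.5333,-0.42,0],"turn":[0,0,0],"fingers":1.0},{"delta_pos":[-0.5333,-0.42,0],"turn":[0,0,0],"fingers":1.0},{"delta_pos":[-0.5333,-0.42,0],"turn":[0,0,0],"fingers":1.0},{"delta_pos":[-0.5333,-0.42,0],"turn":[0,0,0],"fingers":1.0},{"delta_pos":[-0.5333,-0.42,0],"turn":[0,0,0],"fingers":1.0},{"delta_pos":[-0.5333,-0.42,0],"turn":[0,0,0],"fingers":1.0},{"delta_pos":[-0.5333,-0.42,0],"turn":[0,0,0],"fingers":1.0},{"delta_pos":[-0.5333,-0.42,0],"turn":[0,0,0],"fingers":1.0},{"delta_pos":[-0.5333,-0.42,0],"turn":[0,0,0],"fingers":1.0}]}}

```text
clock: 2.22
position: [0.5908, 0.0427, 0.4478]
ee_rot: [0.122, 0.993, 0.0, -0.0]
ft_force: [-0.4, 0.4, 0.1]
grip_width: -0.002
grasp_force: 0.0
```

In the tool's units: 0.127 m is 0.2117, 0.1 m is 0.1667.

>>> {"name": "move_arm", "arguments": {"plan": [{"delta_pos":[0,-0.005,0.0833],"turn":[0,0,0],"fingers":1.0},{"delta_pos":[0,-0.005,0.1667],"turn":[0,0,0],"fingers":1.0},{"delta_pos":[0,-0.005,0.2117],"turn":[0,0,0],"fingers":1.0},{"delta_pos":[0,-0.005,0.2117],"turn":[0,0,0],"fingers":1.0},{"delta_pos":[0,-0.005,0.2117],"turn":[0,0,0],"fingers":1.0}]}}

```text
clock: 2.85
position: [0.5906, 0.0399, 0.3228]
ee_rot: [0.122, 0.993, 0.001, 0.001]
ft_force: [-0.1, 0.2, -0.4]
grip_width: 0.003
grasp_force: 0.0
```

Run:
```python
from h import *
c=camera("scene");cv2.imwrite("pics/s1.png",cv2.resize(c["color"][120:320,200:440,::-1],(720,600),interpolation=2))
print(get_obs()["position"],get_obs()["ft_force"])
W=cloud(c);X,Y,Z=np.moveaxis(W,-1,0);hsv=cv2.cvtColor(c["color"],cv2.COLOR_RGB2HSV)
m=(hsv[...,2]<110)&(Z>.28)&(Z<.40)&(abs(X-.59)<.04)&(abs(Y-.035)<.035)
print(np.percentile(W[m],[0,2,50,98,100],axis=0).round(3).tolist())
```

```text
[0.59075721 0.03963688 0.32294192] [0.38568873 0.80965716 0.16771375]
[[0.579, 0.0, 0.312], [0.584, 0.001, 0.319], [0.6, 0.042, 0.368], [0.611, 0.066, 0.397], [0.617, 0.068, 0.399]]
```

View pics/s1.png

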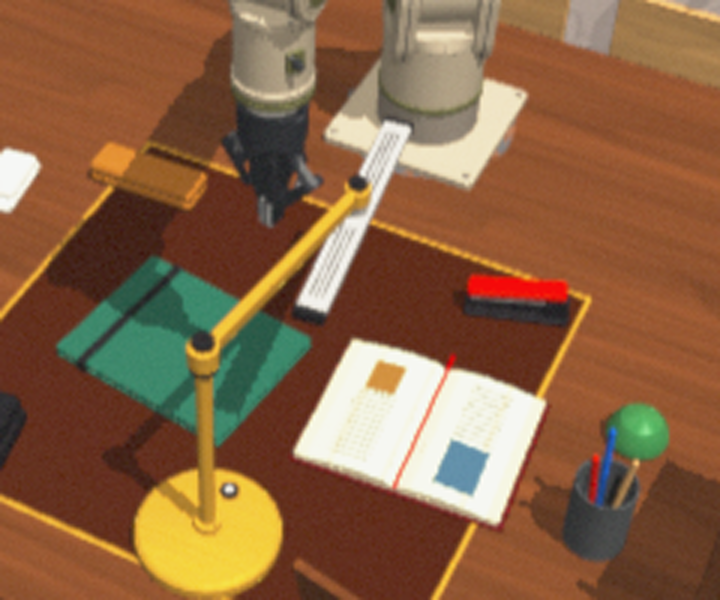

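Scene crop: closed fingertips at about (270,215), at z≈0.312, on the −y side of the arm and clear of it; the book is unobstructed. Now pushing the arm gently.

In the tool's units: 0.092 m is 0.1533, 0.007 m is 0.0117, 0.18 rad is 0.0286.

>>> {"name": "move_arm", "arguments": {"plan": [{"delta_pos":[0.0033,0.0167,0],"turn":[0,0,0],"fingers":1.0},{"delta_pos":[0.0067,0.0333,0],"turn":[0,0,0],"fingers":1.0},{"delta_pos":[0.01,0.0467,0],"turn":[0,0,0],"fingers":1.0},{"delta_pos":[0.0117,0.06,0],"turn":[0,0,0],"fingers":1.0},{"delta_pos":[0.0117,0.0733,0],"turn":[0,0,0],"fingers":1.0},{"delta_pos":[0.0117,0.0867,0],"turn":[0,0,0],"fingers":1.0},{"delta_pos":[0.0117,0.1,0],"turn":[0,0,0.0032],"fingers":1.0},{"delta_pos":[0.0117,0.1133,0],"turn":[0,0,0.0095],"fingers":1.0},{"delta_pos":[0.0117,0.1267,0],"turn":[0,0,0.0159],"fingers":1.0},{"delta_pos":[0.0117,0.14,0],"turn":[0,0,0.0223],"fingers":1.0},{"delta_pos":[0.0117,0.1533,0],"turn":[0,0,0.0286],"fingers":1.0},{"delta_pos":[0.0117,0.1533,0],"turn":[0,0,0.0286],"fingers":1.0}]}}

```text
clock: 4.4
position: [0.606, 0.1312, 0.321]
ee_rot: [0.21, 0.978, 0.0, 0.0]
ft_force: [0.1, -0.7, -0.5]
grip_width: 0.002
grasp_force: 0.0
```

```bash
cat > m.py <<'E'
from h import *
from scipy.spatial.transform import Rotation as Ro
import sys
o=get_obs();print(o["clock"],o["position"].round(4),Ro.from_quat(o["ee_rot"]).as_matrix()[:2,:2].round(4).tolist(),o["ft_force"].round(2))
c=camera("top");cv2.imwrite(f"pics/{sys.argv[1]}.png",c["color"][:,:,::-1]);L=lamp(c)
for k in L:
    r=L[k][2];b=cv2.boxPoints(r);e=b[1]-b[0];e2=b[2]-b[1];e=e if np.hypot(*e)>np.hypot(*e2) else e2
    fl=cv2.fitLine(L[k][1],cv2.DIST_HUBER,0,.001,.001).ravel()
    print(k,len(L[k][1]),np.round(r[0],4),np.round(r[1],4),"rect ang",np.degrees(np.arctan(e[1]/e[0])).round(2),"fit",np.degrees(np.arctan(fl[1]/fl[0])).round(2),fl[2:].round(4)); print(b.round(4).tolist())
hsv=cv2.cvtColor(c["color"],cv2.COLOR_RGB2HSV);X,Y,Z=np.moveaxis(cloud(c),-1,0)
cap=(hsv[...,2]<70)&(Z>.325)&(Z<.35)&(X>.3)&(X<1)&(abs(Y)<.3)
k,l,s,ce=cv2.connectedComponentsWithStats(cap.astype(np.uint8))
for i in range(1,k):
    if s[i,4]>8:print("cap",s[i,4],ce[i].round(1),ray(c,*ce[i],.338).round(4))
E
python3 m.py t1
```

```text
4.4 [0.606  0.1312 0.321 ] [[-0.9115, 0.4114], [0.4114, 0.9115]] [ 0.1  -0.73 -0.48]
arm 343 [0.7557 0.0922] [0.0332 0.1227] rect ang -29.42 fit -25.55 [0.7673 0.0792]
[[0.694100022315979, 0.10790000110864639], [0.8008999824523926, 0.047600001096725464], [0.817300021648407, 0.07660000026226044], [0.7103999853134155, 0.13680000603199005]]
bar 162 [0.3999 0.2135] [0.0255 0.069 ] rect ang -10.42 fit 1.26 [0.3909 0.219 ]
[[0.3637000024318695, 0.20720000565052032], [0.43149998784065247, 0.19470000267028809], [0.43619999289512634, 0.21979999542236328], [0.3682999908924103, 0.23229999840259552]]
cap 13 [269.8 104.3] [0.8022 0.0687 0.338 ]
```

```bash
sed -i 's/camera("top")/camera(sys.argv[2] if len(sys.argv)>2 else "top")/' m.py; python3 m.py s2 scene
```

```text
4.45 [0.606  0.1307 0.321 ] [[-0.9116, 0.4111], [0.4111, 0.9116]] [-0.06  0.57 -0.43]
arm 635 [0.6676 0.1318] [0.0364 0.3204] rect ang -23.49 fit -23.76 [0.659  0.1393]
[[0.5134000182151794, 0.17900000512599945], [0.8072999715805054, 0.05130000039935112], [0.8217999935150146, 0.08460000157356262], [0.527899980545044, 0.21230000257492065]]
bar 766 [0.5382 0.1933] [0.0377 0.3435] rect ang -9.39 fit -9.39 [0.5499 0.1919]
[[0.36570000648498535, 0.20270000398159027], [0.7045999765396118, 0.14669999480247498], [0.7106999754905701, 0.18389999866485596], [0.3718000054359436, 0.23989999294281006]]
cap 18 [338.2 192.5] [0.5392 0.1916 0.338 ]
cap 12 [314.5 202.8] [0.6175 0.1441 0.338 ]
cap 29 [266.7 233.1] [0.7997 0.0722 0.338 ]
```

View pics/s2.png

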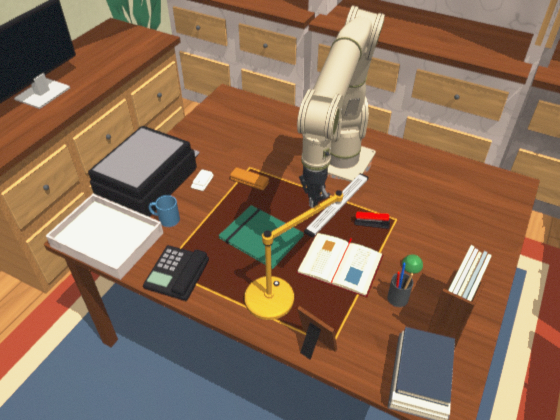

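Scene: pivot cap at (338,192), post (267,233) unmoved; arm at about 24° with the bar carried along. Pushing on, a little short of the target, then backing off to measure from above.

In the tool's units: -0.13 m is -0.2167, 0.028 m is 0.0467, 0.11 rad is 0.0175.

>>> {"name": "move_arm", "arguments": {"plan": [{"delta_pos":[0,0.01,0],"turn":[0,0,0.0032],"fingers":1.0},{"delta_pos":[0.0017,0.02,0],"turn":[0,0,0.0064],"fingers":1.0},{"delta_pos":[0.0017,0.03,0],"turn":[0,0,0.0095],"fingers":1.0},{"delta_pos":[0.0033,0.04,0],"turn":[0,0,0.0143],"fingers":1.0},{"delta_pos":[0.0033,0.0467,0],"turn":[0,0,0.0175],"fingers":1.0},{"delta_pos":[0.0033,0.0467,0],"turn":[0,0,0.0175],"fingers":1.0},{"delta_pos":[0.0033,0.0467,0],"turn":[0,0,0.0175],"fingers":1.0},{"delta_pos":[0.0033,0.0167,0],"turn":[0,0,0.0175],"fingers":1.0},{"delta_pos":[0.0033,-0.05,0],"turn":[0,0,0.0175],"fingers":1.0},{"delta_pos":[0.0033,-0.1333,0],"turn":[0,0,0.0175],"fingers":1.0},{"delta_pos":[0.0033,-0.2167,0],"turn":[0,0,0.0175],"fingers":1.0},{"delta_pos":[0.0033,-0.2167,0],"turn":[0,0,0.0175],"fingers":1.0}]}}

```text
clock: 6.0
position: [0.5488, 0.0069, 0.3221]
ee_rot: [0.268, 0.964, 0.001, 0.001]
ft_force: [0.4, 0.2, -0.3]
grip_width: 0.002
grasp_force: 0.0
```

```bash
python3 m.py t2; python3 m.py s3 scene
```

```text
6.0 [0.5488 0.0069 0.3221] [[-0.8567, 0.5159], [0.5159, 0.8567]] [ 0.38  0.2  -0.28]
arm 919 [0.6733 0.1444] [0.0342 0.3206] rect ang -31.17 fit -31.76 [0.6829 0.1378]
[[0.5273000001907349, 0.2126999944448471], [0.8015999794006348, 0.04690000042319298], [0.8192999958992004, 0.07609999924898148], [0.5450000166893005, 0.24199999868869781]]
bar 1491 [0.5501 0.2214] [0.0367 0.3361] rect ang -17.11 fit -16.47 [0.5341 0.2267]
[[0.3840999901294708, 0.2533000111579895], [0.705299973487854, 0.15440000593662262], [0.7160999774932861, 0.18940000236034393], [0.39489999413490295, 0.2883000075817108]]
cap 52 [268.9 106.8] [0.7956 0.0709 0.338 ]
6.05 [0.5495 0.0098 0.3218] [[-0.8584, 0.5129], [0.5129, 0.8584]] [-0.24 -0.42 -0.63]
arm 650 [0.6763 0.1504] [0.0334 0.3225] rect ang -31.07 fit -31.41 [0.6894 0.1454]
[[0.5296000242233276, 0.21930000185966492], [0.8058000206947327, 0.05290000140666962], [0.8230999708175659, 0.08150000125169754], [0.5468000173568726, 0.24789999425411224]]
bar 841 [0.5575 0.2274] [0.0392 0.3429] rect ang -16.91 fit -17.03 [0.5685 0.2251]
[[0.38769999146461487, 0.25850000977516174], [0.7157999873161316, 0.15880000591278076], [0.7271999716758728, 0.19629999995231628], [0.39910000562667847, 0.29600000381469727]]
cap 14 [288.2 180.4] [0.5632 0.0231 0.338 ]
cap 17 [346.1 199.4] [0.5567 0.2265 0.338 ]
cap 28 [266.9 233.1] [0.7993 0.0727 0.338 ]
```

View pics/t2.png

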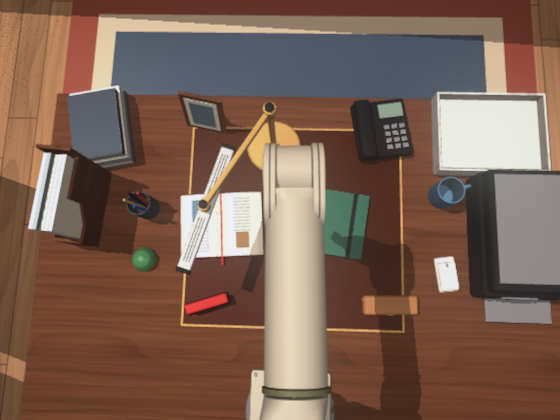

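Top view: pivot cap at (203,205), bar from (226,150) to (184,270), fold ribbon around x=221 px on the desk; post unmoved at (269,107). Measuring the fold in both views now that the book is uncovered.

```bash
cat > fold.py <<'E'
from h import *
for n in("top","scene"):
    c=camera(n);np.savez(n+"_b.npz",**c);W=cloud(c);X,Y,Z=np.moveaxis(W,-1,0);a=c["color"].astype(int)
    m=(a[...,0]-a[...,1]>50)&(a[...,0]-a[...,2]>50)&(Z>.008)&(Z<.04)&(X>.4)&(X<.68)&(Y>.17)&(Y<.28)
    v,u=np.nonzero(m);p=ray(c,u,v,.02)[:,:2];k=abs(p[:,1]-.228-.075*(p[:,0]-.5425))<.015;p=p[k]
    f=cv2.fitLine(np.float32(p),cv2.DIST_HUBER,0,.001,.001).ravel();s=f[1]/f[0]
    hsv=cv2.cvtColor(c["color"],cv2.COLOR_RGB2HSV)
    pg=((hsv[...,1]<90)&(hsv[...,2]>130)&(Z>.008)&(Z<.035)&(X>.4)&(X<.7)&(Y>.05)&(Y<.4)).astype(np.uint8)
    pg=cv2.morphologyEx(pg,cv2.MORPH_OPEN,np.ones((3,3)));v,u=np.nonzero(pg)
    R=cv2.minAreaRect(np.float32(ray(c,u,v,.02)[:,:2]))
    print(n,len(p),"fold ang",np.degrees(np.arctan(s)),"y at .55:",f[3]+s*(.55-f[2]),"x range",p[:,0].min(),p[:,0].max(),"pages",R)
    L=lamp(c)["bar"][2];print("  bar",L,"offset from fold",L[0][1]-(f[3]+s*(L[0][0]-f[2])))
E
python3 fold.py
```

```text
top 100 fold ang 4.319773 y at .55: 0.22651428 x range 0.42126734930330567 0.6416104879825199 pages ((0.5425840020179749, 0.22480586171150208), (0.19611303508281708, 0.25108039379119873), 3.8752756118774414)
  bar ((0.5500932335853577, 0.22135472297668457), (0.03667568787932396, 0.33613303303718567), 72.88512420654297) offset from fold -0.00516659
scene 56 fold ang 4.1493483 y at .55: 0.23103692 x range 0.43175614349270774 0.6581902478770085 pages ((0.548906147480011, 0.23325785994529724), (0.20442450046539307, 0.2399005889892578), 5.290323257446289)
  bar ((0.5574353933334351, 0.22725093364715576), (0.03919506072998047, 0.3428625166416168), 73.1435546875) offset from fold -0.0043254048
```

In the tool's units: 0.161 m is 0.2683, 0.157 m is 0.2617, 0.02 rad is 0.0032.

>>> {"name": "move_arm", "arguments": {"plan": [{"delta_pos":[0.0167,0.0833,0],"turn":[0,0,0],"fingers":1.0},{"delta_pos":[0.0317,0.1667,0],"turn":[0,0,0],"fingers":1.0},{"delta_pos":[0.0317,0.225,0],"turn":[0,0,0],"fingers":1.0},{"delta_pos":[0.0317,0.245,0],"turn":[0,0,0.0016],"fingers":1.0},{"delta_pos":[0.0317,0.255,0],"turn":[0,0,0.0032],"fingers":1.0},{"delta_pos":[0.0317,0.2617,0],"turn":[0,0,0.0032],"fingers":1.0},{"delta_pos":[0.0317,0.2683,0],"turn":[0,0,0.0032],"fingers":1.0},{"delta_pos":[0.0317,0.2683,0],"turn":[0,0,0.0032],"fingers":1.0},{"delta_pos":[0.0317,0.2683,0],"turn":[0,0,0.0032],"fingers":1.0},{"delta_pos":[0.0317,0.2333,0],"turn":[0,0,0.0032],"fingers":1.0},{"delta_pos":[0.0317,0.15,0],"turn":[0,0,0.0032],"fingers":1.0},{"delta_pos":[0.0317,0.0833,0],"turn":[0,0,0.0032],"fingers":1.0}]}}

```text
clock: 7.7
position: [0.5587, 0.0635, 0.3212]
ee_rot: [0.274, 0.962, 0.0, 0.0]
ft_force: [0.1, -0.1, 0.8]
grip_width: -0.001
grasp_force: 0.0
```

```bash
python3 fold.py;python3 m.py t3; python3 m.py s4 scene
```

```text
top 104 fold ang 4.539363 y at .55: 0.22667049 x range 0.42126734930330567 0.6416104879825199 pages ((0.5392932295799255, 0.2650960683822632), (0.19487683475017548, 0.169830322265625), 3.648986577987671)
  bar ((0.5523408651351929, 0.22431135177612305), (0.036685843020677567, 0.3366747796535492), 72.18606567382812) offset from fold -0.0025449842
scene 55 fold ang 4.3474774 y at .55: 0.23087111 x range 0.41490741063396364 0.6791727210124612 pages ((0.5489773750305176, 0.23211120069026947), (0.20218797028064728, 0.24941636621952057), 4.007045269012451)
  bar ((0.5586027503013611, 0.2301369309425354), (0.040274642407894135, 0.34200385212898254), 72.64804077148438) offset from fold -0.0013881922
7.8 [0.5584 0.0604 0.3222] [[-0.8469, 0.5318], [0.5318, 0.8469]] [-1.05 -0.11  0.2 ]
arm 704 [0.6737 0.1454] [0.0336 0.3191] rect ang -31.99 fit -32.67 [0.6996 0.1283]
[[0.5295000076293945, 0.21570000052452087], [0.8001000285148621, 0.04659999907016754], [0.8179000020027161, 0.07509999722242355], [0.5472000241279602, 0.24420000612735748]]
bar 1443 [0.5519 0.2244] [0.0367 0.3358] rect ang -17.81 f
[... 269 characters left out ...]
 [[-0.8483, 0.5295], [0.5295, 0.8483]] [-1.16  0.76 -0.6 ]
arm 640 [0.6796 0.1507] [0.0324 0.3203] rect ang -32.82 fit -31.83 [0.6325 0.1829]
[[0.536300003528595, 0.22380000352859497], [0.805400013923645, 0.0502999983727932], [0.8230000138282776, 0.07750000059604645], [0.5537999868392944, 0.25110000371932983]]
bar 840 [0.5596 0.2298] [0.0403 0.3442] rect ang -17.35 fit -17.76 [0.5708 0.2278]
[[0.38940000534057617, 0.26190000772476196], [0.7178999781608582, 0.15929999947547913], [0.7299000024795532, 0.19769999384880066], [0.40139999985694885, 0.3003999888896942]]
cap 12 [301.1 186.9] [0.5714 0.0743 0.338 ]
cap 17 [346.8 200.2] [0.559  0.2296 0.338 ]
cap 29 [266.9 233.2] [0.7997 0.0729 0.338 ]
```

In the tool's units: 0.113 m is 0.1883, -0.05 m is -0.0833.

>>> {"name": "move_arm", "arguments": {"plan": [{"delta_pos":[0.0033,0.0833,0],"turn":[0,0,0],"fingers":1.0},{"delta_pos":[0.0033,0.1417,0],"turn":[0,0,0],"fingers":1.0},{"delta_pos":[0.0033,0.1667,0],"turn":[0,0,0],"fingers":1.0},{"delta_pos":[0.0033,0.1783,0],"turn":[0,0,0],"fingers":1.0},{"delta_pos":[0.0033,0.185,0],"turn":[0,0,0],"fingers":1.0},{"delta_pos":[0.0033,0.1883,0],"turn":[0,0,0],"fingers":1.0},{"delta_pos":[0.0033,0.1883,0],"turn":[0,0,0],"fingers":1.0},{"delta_pos":[0.0033,0.1883,0],"turn":[0,0,0],"fingers":1.0},{"delta_pos":[0.0033,0.15,0],"turn":[0,0,0],"fingers":1.0},{"delta_pos":[0.0033,0.0667,0],"turn":[0,0,0],"fingers":1.0},{"delta_pos":[0.0033,-0.0333,0],"turn":[0,0,0],"fingers":1.0},{"delta_pos":[0.0033,-0.0833,0],"turn":[0,0,0],"fingers":1.0}]}}

```text
clock: 9.4
position: [0.5303, 0.0208, 0.3218]
ee_rot: [0.275, 0.961, 0.001, 0.001]
ft_force: [0.3, 1.1, 0.3]
grip_width: 0.005
grasp_force: 0.0
```

```bash
python3 fold.py;python3 m.py t4|head -3; python3 m.py s5 scene|head -3
```

```text
top 99 fold ang 4.363752 y at .55: 0.22649916 x range 0.42126734930330567 0.6416104879825199 pages ((0.5419186353683472, 0.23119023442268372), (0.19604705274105072, 0.2389369159936905), 4.339878082275391)
  bar ((0.5533174872398376, 0.22636009752750397), (0.03631749004125595, 0.33591192960739136), 71.78790283203125) offset from fold -0.00039221346
scene 56 fold ang 4.3157268 y at .55: 0.23083836 x range 0.41139277226888704 0.654967552807209 pages ((0.5493217706680298, 0.23186403512954712), (0.20377223193645477, 0.24664443731307983), 3.454420328140259)
  bar ((0.5603969097137451, 0.23205068707466125), (0.040443308651447296, 0.34361815452575684), 71.81163787841797) offset from fold 0.00042770803
9.5 [0.5305 0.0202 0.3222] [[-0.8474, 0.5309], [0.5309, 0.8474]] [-0.55 -0.41  0.12]
arm 925 [0.6748 0.147 ] [0.0331 0.3194] rect ang -32.34 fit -33.21 [0.6873 0.1375]
[[0.531000018119812, 0.21850000321865082], [0.8008999824523926, 0.047600001096725464], [0.8185999989509583, 0.07559999823570251], [0.5486999750137329, 0.24639999866485596]]
9.55 [0.5312 0.0225 0.322 ] [[-0.8488, 0.5287], [0.5287, 0.8488]] [-0.05  1.22  0.5 ]
arm 677 [0.6605 0.1482] [0.287  0.2229] rect ang 8.46 fit -32.02 [0.6985 0.1423]
[[0.5022000074386597, 0.23729999363422394], [0.5350000262260437, 0.01679999940097332], [0.8187999725341797, 0.05909999832510948], [0.7860000133514404, 0.27950000762939453]]
```

The arm is on the fold to within ±0.5 mm in both views. Now moving to the bar's near end.

In the tool's units: 0.202 m is 0.3367, 0.15 m is 0.25, -0.24 rad is -0.0382.

>>> {"name": "move_arm", "arguments": {"plan": [{"delta_pos":[0.0833,0.0417,0],"turn":[0,0,-0.0159],"fingers":1.0},{"delta_pos":[0.1667,0.0833,0],"turn":[0,0,-0.0382],"fingers":1.0},{"delta_pos":[0.25,0.125,0],"turn":[0,0,-0.0382],"fingers":1.0},{"delta_pos":[0.3367,0.1667,0],"turn":[0,0,-0.0382],"fingers":1.0},{"delta_pos":[0.3367,0.1667,0],"turn":[0,0,-0.0382],"fingers":1.0},{"delta_pos":[0.3367,0.1667,0.055],"turn":[0,0,-0.0382],"fingers":1.0},{"delta_pos":[0.3367,0.1667,0.055],"turn":[0,0,-0.0382],"fingers":1.0},{"delta_pos":[0.3367,0.1667,0.055],"turn":[0,0,-0.0382],"fingers":1.0}]}}

```text
clock: 10.6
position: [0.4129, 0.2153, 0.289]
ee_rot: [0.157, 0.988, 0.0, 0.0]
ft_force: [0.9, 0.3, 0.3]
grip_width: 0.001
grasp_force: 0.0
```

Run:
```python
from h import *
from scipy.spatial.transform import Rotation as Ro
o=get_obs();p=o["position"];M=Ro.from_quat(o["ee_rot"]).as_matrix();print(p,M.round(3).tolist(),o["joint_pos"].round(2),o["ft_force"])
a0=np.arctan2(M[0,1],M[1,1]);piv=np.array([.5535,.2265])
for a in np.radians([18.2,25,32,39,46,53,60,67,74,80,83,85.65]):
    r=np.array([-np.cos(a),np.sin(a)]);t=np.array([np.sin(a),np.cos(a)])
    q=piv+.13*r-.0315*t-p[:2]
    print(np.degrees(a).round(1),(M[:2,:2].T@q).round(4),(a-a0).round(3))
```

```text
[0.41290331 0.2153054  0.28898843] [[-0.951, 0.31, 0.0], [0.31, 0.951, 0.0], [-0.0, 0.001, -1.0]] [-0.89 -0.06  0.3   1.8   0.02  1.4   0.66] [0.87391235 0.31525293 0.27397213]
18.2 [-0.0001  0.023 ] 0.003
25.0 [0.0026 0.0387] 0.121
32.0 [0.0035 0.055 ] 0.244
39.0 [0.0025 0.0713] 0.366
46.0 [-0.0006  0.0873] 0.488
53.0 [-0.0056  0.1029] 0.61
60.0 [-0.0125  0.1177] 0.732
67.0 [-0.0211  0.1316] 0.854
74.0 [-0.0313  0.1443] 0.977
80.0 [-0.0413  0.1541] 1.081
83.0 [-0.0466  0.1586] 1.134
85.6 [-0.0516  0.1624] 1.18
```

In the tool's units: 0.103 m is 0.1717, 0.055 m is 0.0917, 0.61 rad is 0.0971.

>>> {"name": "move_arm", "arguments": {"plan": [{"delta_pos":[0,0.02,0],"turn":[0,0,0],"fingers":1.0},{"delta_pos":[0,0.0383,0],"turn":[0,0,0.0005],"fingers":1.0},{"delta_pos":[0.0017,0.0517,0],"turn":[0,0,0.0095],"fingers":1.0},{"delta_pos":[0.005,0.065,0],"turn":[0,0,0.0191],"fingers":1.0},{"delta_pos":[0.005,0.0783,0],"turn":[0,0,0.0286],"fingers":1.0},{"delta_pos":[0.005,0.0917,0],"turn":[0,0,0.0382],"fingers":1.0},{"delta_pos":[0.005,0.105,0],"turn":[0,0,0.0477],"fingers":1.0},{"delta_pos":[0.0033,0.1183,0],"turn":[0,0,0.0589],"fingers":1.0},{"delta_pos":[0.0017,0.1317,0],"turn":[0,0,0.0684],"fingers":1.0},{"delta_pos":[-0.0017,0.145,0],"turn":[0,0,0.078],"fingers":1.0},{"delta_pos":[-0.005,0.1583,0],"turn":[0,0,0.0875],"fingers":1.0},{"delta_pos":[-0.01,0.1717,0],"turn":[0,0,0.0971],"fingers":1.0}]}}

```text
clock: 12.1
position: [0.4501, 0.3124, 0.2882]
ee_rot: [0.447, 0.895, 0.0, -0.0]
ft_force: [0.4, -0.5, -0.0]
grip_width: -0.001
grasp_force: 0.3
```

```bash
python3 m.py s6 scene
python3 - <<'E'
from h import *
from scipy.spatial.transform import Rotation as Ro
o=get_obs();p=o["position"];M=Ro.from_quat(o["ee_rot"]).as_matrix()
a0=np.arctan2(M[0,1],M[1,1]);piv=np.array([.5535,.2265])
for a in np.radians([53,57,60,64,67,71,74,77,80,83,85.65]):
    r=np.array([-np.cos(a),np.sin(a)]);t=np.array([np.sin(a),np.cos(a)])
    q=piv+.13*r-.0315*t-p[:2]
    print(np.degrees(a).round(1),(M[:2,:2].T@q).round(4),(a-a0).round(3))
E
```

```text
12.1 [0.4501 0.3124 0.2882] [[-0.601, 0.7993], [0.7993, 0.601]] [ 0.44 -0.49 -0.01]
arm 693 [0.6353 0.2025] [0.0868 0.446 ] rect ang -30.92 fit -33.22 [0.7217 0.1276]
[[0.42170000076293945, 0.2799000144004822], [0.8044000267982483, 0.050700001418590546], [0.8489999771118164, 0.12520000338554382], [0.46630001068115234, 0.35440000891685486]]
bar 712 [0.5492 0.2245] [0.0715 0.3361] rect ang -52.1 fit -52.88 [0.522  0.2816]
[[0.41780000925064087, 0.335099995136261], [0.6241999864578247, 0.06989999860525131], [0.6807000041007996, 0.11379999667406082], [0.4742000102996826, 0.3790000081062317]]
cap 10 [378.2 183.1] [0.4371 0.2901 0.338 ]
cap 18 [347.2 200.5] [0.5597 0.2315 0.338 ]
cap 26 [267.  233.2] [0.7996 0.0731 0.338 ]
53.0 [-0.0012 -0.0013] -0.003
57.0 [0.0007 0.0078] 0.066
60.0 [0.0017 0.0148] 0.119
64.0 [0.0025 0.0241] 0.189
67.0 [0.0027 0.0311] 0.241
71.0 [0.0023 0.0404] 0.311
74.0 [0.0016 0.0474] 0.363
77.0 [0.0006 0.0543] 0.415
80.0 [-0.0009  0.0611] 0.468
83.0 [-0.0026  0.0679] 0.52
85.6 [-0.0045  0.0738] 0.566
```

View pics/s6.png

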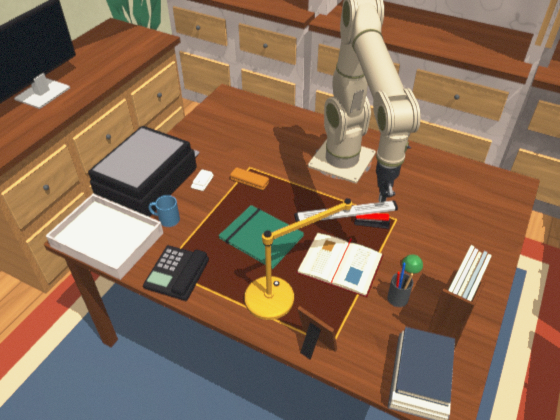

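Scene: the finger at (388,195) is on the bar's near end; pivot cap (347,200) is unmoved and the bar stands near −53° as modelled. Continuing to about 83°, then backing off to measure.

In the tool's units: 0.067 m is 0.1117, 0.003 m is 0.005, 0.468 rad is 0.0745.

>>> {"name": "move_arm", "arguments": {"plan": [{"delta_pos":[0.0017,0.015,0],"turn":[0,0,0.0111],"fingers":1.0},{"delta_pos":[0.0033,0.03,0],"turn":[0,0,0.0223],"fingers":1.0},{"delta_pos":[0.005,0.045,0],"turn":[0,0,0.0334],"fingers":1.0},{"delta_pos":[0.005,0.06,0],"turn":[0,0,0.0446],"fingers":1.0},{"delta_pos":[0.0033,0.075,0],"turn":[0,0,0.0549],"fingers":1.0},{"delta_pos":[0.0017,0.09,0],"turn":[0,0,0.0653],"fingers":1.0},{"delta_pos":[-0.0017,0.1017,0],"turn":[0,0,0.0745],"fingers":1.0},{"delta_pos":[-0.0042,0.1117,0],"turn":[0,0,0.082],"fingers":1.0},{"delta_pos":[-0.0042,0.1117,0],"turn":[0,0,0.082],"fingers":1.0},{"delta_pos":[-0.0042,0.1117,0],"turn":[0,0,0.082],"fingers":1.0}]}}

```text
clock: 13.4
position: [0.5049, 0.3497, 0.288]
ee_rot: [0.659, 0.752, -0.0, -0.0]
ft_force: [-0.3, -1.7, -0.8]
grip_width: -0.001
grasp_force: 0.0
```

In the tool's units: -0.1 m is -0.1667, -0.06 m is -0.1.

>>> {"name": "move_arm", "arguments": {"plan": [{"delta_pos":[0,-0.0333,0],"turn":[0,0,0],"fingers":1.0},{"delta_pos":[0,-0.1,0],"turn":[0,0,0],"fingers":1.0},{"delta_pos":[0,-0.1667,0],"turn":[0,0,0],"fingers":1.0},{"delta_pos":[0,-0.1667,0],"turn":[0,0,0],"fingers":1.0},{"delta_pos":[0,-0.1667,0],"turn":[0,0,0],"fingers":1.0}]}}

```text
clock: 14.02
position: [0.4062, 0.3364, 0.2885]
ee_rot: [0.659, 0.752, 0.001, -0.0]
ft_force: [-0.2, -0.0, -0.1]
grip_width: 0.003
grasp_force: 0.0
```

```bash
python3 fold.py;python3 m.py t5; python3 m.py s7 scene
```

```text
top 77 fold ang 4.301554 y at .55: 0.22640708 x range 0.42126734930330567 0.6416104879825199 pages ((0.5426486134529114, 0.2246691733598709), (0.19580747187137604, 0.25170525908470154), 4.090602397918701)
  bar ((0.5520173907279968, 0.22788375616073608), (0.035304486751556396, 0.33735132217407227), 7.987054347991943) offset from fold 0.0013249367
scene 60 fold ang 4.0663223 y at .55: 0.23042493 x range 0.42484216084971616 0.6833251499879986 pages ((0.5503265857696533, 0.23095598816871643), (0.20471838116645813, 0.2503434121608734), 4.007045269012451)
  bar ((0.5615429282188416, 0.23159845173358917), (0.044264741241931915, 0.335640013217926), 7.827403545379639) offset from fold 0.0003529489
14.125 [0.4066 0.3363 0.2881] [[-0.1301, 0.9915], [0.9915, 0.1301]] [ 0.32 -0.12 -0.5 ]
arm 959 [0.5934 0.1978] [0.0343 0.5129] rect ang -32.25 fit -32.21 [0.6971 0.131 ]
[[0.36730000376701355, 0.32010000944137573], [0.8011000156402588, 0.04639999940991402], [0.8194000124931335, 0.07540000230073929], [0.3856000006198883, 0.3490999937057495]]
bar 1728 [0.552  0.2279] [0.0353 0.3374] rect ang -82.01 
[... 219 characters left out ...]
] [0.7958 0.0709 0.338 ]
14.175 [0.4066 0.3363 0.288 ] [[-0.1298, 0.9915], [0.9915, 0.1298]] [-0.27 -0.02 -0.38]
arm 636 [0.6802 0.1545] [0.0346 0.32  ] rect ang -33.31 fit -32.72 [0.6895 0.1478]
[[0.5370000004768372, 0.22789999842643738], [0.8044000267982483, 0.05220000073313713], [0.8234000205993652, 0.08110000193119049], [0.5559999942779541, 0.25679999589920044]]
bar 864 [0.5615 0.2316] [0.0443 0.3356] rect ang -82.17 fit -82.19 [0.5607 0.239 ]
[[0.5167999863624573, 0.39480000734329224], [0.5625, 0.062300000339746475], [0.6062999963760376, 0.06840000301599503], [0.5605999827384949, 0.4009000062942505]]
cap 15 [347.2 200.7] [0.5607 0.2318 0.338 ]
cap 26 [267.  233.2] [0.7996 0.0731 0.338 ]
```

View pics/t5.png

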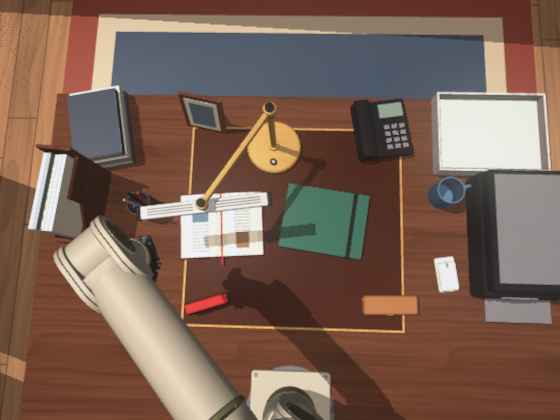

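Top view: bar now from (140,212) to (270,199), across both pages, pivot cap (201,204) above the fold line; it needs about 3.6° more. One small final push.

In the tool's units: 0.1083 m is 0.1805, -0.0025 m is -0.0042, 0.064 rad is 0.0102.

>>> {"name": "move_arm", "arguments": {"plan": [{"delta_pos":[0,0.0833,0],"turn":[0,0,0],"fingers":1.0},{"delta_pos":[0,0.1417,0],"turn":[0,0,0],"fingers":1.0},{"delta_pos":[0,0.16,0],"turn":[0,0,0],"fingers":1.0},{"delta_pos":[-0.0017,0.17,0],"turn":[0,0,0.0032],"fingers":1.0},{"delta_pos":[-0.0033,0.1767,0],"turn":[0,0,0.0064],"fingers":1.0},{"delta_pos":[-0.0042,0.1805,0],"turn":[0,0,0.0102],"fingers":1.0},{"delta_pos":[-0.0042,0.1805,0],"turn":[0,0,0.0102],"fingers":1.0},{"delta_pos":[-0.0042,0.1805,0],"turn":[0,0,0.0102],"fingers":1.0},{"delta_pos":[-0.0042,0.1333,0],"turn":[0,0,0.0102],"fingers":1.0},{"delta_pos":[-0.0042,0.0667,0],"turn":[0,0,0.0102],"fingers":1.0},{"delta_pos":[-0.0042,0,0],"turn":[0,0,0.0102],"fingers":1.0},{"delta_pos":[-0.0042,0,0],"turn":[0,0,0.0102],"fingers":1.0}]}}

```text
clock: 15.72
position: [0.4039, 0.3345, 0.2887]
ee_rot: [0.682, 0.732, 0.001, -0.001]
ft_force: [0.5, -0.2, -0.3]
grip_width: 0.001
grasp_force: 0.0
```

```bash
python3 fold.py;python3 m.py t6; python3 m.py s8 scene
```

```text
top 77 fold ang 4.4482408 y at .55: 0.22674079 x range 0.42126734930330567 0.6416104879825199 pages ((0.5426182746887207, 0.22445863485336304), (0.1959586888551712, 0.2519261837005615), 4.023532867431641)
  bar ((0.5521267652511597, 0.2274836301803589), (0.03525314852595329, 0.33605748414993286), 4.583193302154541) offset from fold 0.0005773902
scene 60 fold ang 3.9030342 y at .55: 0.23069541 x range 0.43175614349270774 0.6707993025372201 pages ((0.5494004487991333, 0.2319842129945755), (0.2032831311225891, 0.2355850487947464), 3.848468065261841)
  bar ((0.5615237355232239, 0.23062103986740112), (0.04432430863380432, 0.33585837483406067), 4.280438423156738) offset from fold -0.00086058676
15.825 [0.4062 0.3341 0.2886] [[-0.0676, 0.9977], [0.9977, 0.0676]] [ 1.24 -0.1   0.81]
arm 960 [0.5936 0.1976] [0.0342 0.513 ] rect ang -32.15 fit -32.37 [0.6749 0.1458]
[[0.36730000376701355, 0.319599986076355], [0.8016999959945679, 0.04670000076293945], [0.8198999762535095, 0.07559999823570251], [0.3855000138282776, 0.34860000014305115]]
bar 1732 [0.5521 0.2275] [0.0353 0.3359] rect ang -85.42 fi
[... 227 characters left out ...]
0.0709 0.338 ]
15.875 [0.4067 0.3339 0.2884] [[-0.0667, 0.9978], [0.9978, 0.0667]] [ 0.05 -0.01  0.91]
arm 642 [0.6806 0.1517] [0.0341 0.3189] rect ang -32.03 fit -32.81 [0.6881 0.1485]
[[0.5364000201225281, 0.22179999947547913], [0.8066999912261963, 0.05270000174641609], [0.8248999714851379, 0.08160000294446945], [0.5544999837875366, 0.2508000135421753]]
bar 864 [0.5615 0.2312] [0.0443 0.3348] rect ang -85.72 fit -85.6 [0.561  0.2402]
[[0.5268999934196472, 0.39640000462532043], [0.5519000291824341, 0.06260000169277191], [0.5960999727249146, 0.06589999794960022], [0.5710999965667725, 0.39969998598098755]]
cap 18 [347.2 200.5] [0.5597 0.2315 0.338 ]
cap 26 [267.  233.2] [0.7996 0.0731 0.338 ]
```

Bar is square to within ~0.3° and its middle lies on the fold within ~1 mm. Withdrawing.

In the tool's units: -0.12 m is -0.2, 0.1 m is 0.1667.

>>> {"name": "move_arm", "arguments": {"plan": [{"delta_pos":[0,-0.05,-0.05],"turn":[0,0,0],"fingers":1.0},{"delta_pos":[0,-0.05,-0.1333],"turn":[0,0,0],"fingers":1.0},{"delta_pos":[0.0833,-0.0667,-0.2],"turn":[0,0,0],"fingers":1.0},{"delta_pos":[0.1667,-0.0833,-0.2],"turn":[0,0,0],"fingers":1.0},{"delta_pos":[0.1667,-0.0833,-0.2],"turn":[0,0,0],"fingers":1.0},{"delta_pos":[0.1667,-0.0833,-0.2],"turn":[0,0,0],"fingers":1.0},{"delta_pos":[0.1667,-0.0833,-0.2],"turn":[0,0,0],"fingers":1.0}]}}

```text
clock: 16.8
position: [0.3507, 0.4293, 0.4082]
ee_rot: [0.684, 0.73, 0.0, 0.0]
ft_force: [-0.4, -0.1, 0.7]
grip_width: -0.005
grasp_force: 0.0
```

```bash
python3 fold.py; python3 -c "
from workcell import *
o=get_obs();print(o['position'],abs(o['joint_velocities']).max());print(hand_in())"
```

```text
top 76 fold ang 4.465848 y at .55: 0.22664957 x range 0.42126734930330567 0.6416104879825199 pages ((0.5425530076026917, 0.22450938820838928), (0.19598473608493805, 0.25207796692848206), 4.130543231964111)
  bar ((0.5521267652511597, 0.2274836301803589), (0.03525314852595329, 0.33605748414993286), 4.583193302154541) offset from fold 0.00066795945
scene 51 fold ang 4.24902 y at .55: 0.2308993 x range 0.43175614349270774 0.6487308373533176 pages ((0.5500500798225403, 0.23120789229869843), (0.20420192182064056, 0.2507625222206116), 4.007045745849609)
  bar ((0.5614974498748779, 0.23097267746925354), (0.04432430863380432, 0.3365636169910431), 4.280438423156738) offset from fold -0.00078083575
[0.35037867 0.42950062 0.40836521] 0.00524055201999255
the job is handed in; nothing more can be done
None
```

The job is handed in at about 17 s: the middle of the light bar hangs over the fold to within about 1 mm and the bar lies square to it to within about 0.3°, as measured in both views; the lamp's post and the book measured unmoved, and the hand is clear.

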